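# Find the rocking tile and bed it down

## Robot

A 6-joint arm with a two-finger parallel gripper is mounted at the origin on the work surface. World frame = base frame: x ahead of the robot, y to its left, z up, the work surface at z = 0. Lengths are in mm, angles in rad, forces in N, time in s.
With the tool pointing down it reaches from about 350 to 775 mm from the base axis. Payload 7.3 kg.
Tool frame: the origin (TCP) lies between the finger pads; the fingertips stand 14 mm ahead of it and the grasp point (between the pads) lies 5 mm behind it; z points along the fingers, y is the line along which they close (so a half turn about z gives the same grasp; the last joint's range is limited). The gripper opens to 92 mm and grips with 3 to 60 N. Pads are 19 mm wide; open, the fingers measure 130 mm over their backs; the gripper's body (75 mm by 190 mm) begins 47 mm behind the grasp point.
Start: joints at [0.977, 0.342, 1.524, -0, 1.275, -0.146], TCP at [227.305, 473.261, 240.741] pointing down, gripper open.
Joint ranges: [-2.53, 2.53], [-0.77, 2.02], [0.04, 2.7], [-1, 4.14], [0.28, 2.66], [-3.11, 3.11]. Speed limits (rad/s): [2.57, 2.57, 3.14, 3.14, 3.14, 3.14].

## Interface

Orientations are given as [roll, pitch, yaw] about the fixed x, y, z axes, in that order (R = Rz(yaw) Ry(pitch) Rx(roll)).
In Python, from plant import get_obs, cams, close_job gives the robot as it stands. The module is installed in compiled form; this text tells all that it offers.
- The arm moves only by the shell command python3 -m creep 'ROWS'. ROWS is JSON, a list of rows, each an object of numbers: "hand": the opening, from 0 (shut) to 1 (fully open); "tx", "ty", "tz": the shift along the tool's x, y, z in m; "spin": the turn about the tool's z in degrees. In form: [{"hand": .., "tx": .., "ty": .., "tz": .., "spin": ..}, ...]. A call has 1 to 5 rows; each row shifts and turns the commanded pose from where the row before left it, along the tool's axes as they then stand; what a row does not reach is not made up. A row lasts 1/8 s, in which the tool goes at most 62.5 mm and 10.7 degrees, less where a joint would pass 70% of its speed; a pose out of reach is approached as far as the arm can. A call is refused whole if a number of a shift passes 0.0625 or a number of a turn 10.7, either way. A call with a gripper value outside its range is refused whole. The fingers move at their own pace and stop on an object; the grip force is fixed at half the most. Time passes only in rows, so rows that do not move let the fingers close. It gives the time, the measured TCP pose, the force, the opening and the grip force at its end, in the units of the state.
- get_obs(): the state, without advancing time (a new reading comes with each control period).
- cams.capture(name): name is "scene" or "top"; returns a dict with "color" (420x560x3 uint8, red, green, blue), "K" (3x3 intrinsics, pixels), "R" (3x3) and "t" (3): a world point X has camera coordinates R X + t. Camera axes: x right, y down, z forward; pixel columns grow to the right and rows downward; lengths in mm; the calibration is good to about 2 mm. A picture is of the moment at which its call begins. There is no depth.
- close_job(): hands the job in; it is judged then, once.
The state is a dict: "time": time; "joint_positions": joint angles; "dq": joint speeds; "tau": joint torques, N m; "tool_pos": TCP position; "tcp_rot": TCP orientation; "contact_force": force on the tool from outside, world axes, zero at the start; "moment": the same for the moment, N m; "grip_width": finger opening in mm; "finger_force": force on a finger pad.
Only numpy, scipy, OpenCV 4.12 (cv2) and the standard library are available. Lean on these libraries where they do the work, as an engineer would, in place of code of your own. Each camera call takes 0.05 s, during which the arm holds its last target. There are 200 camera calls.

## Task

One of the six brown tiles on the sample board is not properly bedded and rocks: feel for it by pressing the tiles with closed fingertips near the edge of a tile (the edge towards or away from the robot) until one tips. Then press that tile down at its middle until it is fully home and level, and take the hand away. Do not lift anything, and leave the jar, the nozzle and the scraper alone.

Things in the scene. Friction and masses are not known exactly. Their poses are not given: they have to be found in the camera images.
- board: Sample board fixed on the table: grey, 186 x 269 mm (x by y), face 20 mm up, aluminium edge trim 28 mm up (below the tile tops). Origin: centre of the underside; z up, y along the long side. It carries six identical brown tiles, 78 x 78 x 10 mm, 5 mm apart (83 mm pitch), square to the board, in 2 rows of 3, all bedded unevenly, so height does not tell the loose one.
- place1 (a point): Centre of tile place 1 (robot-side row, left (+y) at zero board yaw), on the board's upper face, under the tile; axes as the board's. The tile's flat top lies 10 to 17 mm above this point. Which place has the loose tile changes from run to run.
- place2 (a point): Centre of tile place 2 (robot-side row, middle at zero board yaw), on the board's upper face, under the tile; axes as the board's. The tile's flat top lies 10 to 17 mm above this point. Which place has the loose tile changes from run to run.
- place3 (a point): Centre of tile place 3 (robot-side row, right (-y) at zero board yaw), on the board's upper face, under the tile; axes as the board's. The tile's flat top lies 10 to 17 mm above this point. Which place has the loose tile changes from run to run.
- place4 (a point): Centre of tile place 4 (far row, left (+y) at zero board yaw), on the board's upper face, under the tile; axes as the board's. The tile's flat top lies 10 to 17 mm above this point. Which place has the loose tile changes from run to run.
- place5 (a point): Centre of tile place 5 (far row, middle at zero board yaw), on the board's upper face, under the tile; axes as the board's. The tile's flat top lies 10 to 17 mm above this point. Which place has the loose tile changes from run to run.
- place6 (a point): Centre of tile place 6 (far row, right (-y) at zero board yaw), on the board's upper face, under the tile; axes as the board's. The tile's flat top lies 10 to 17 mm above this point. Which place has the loose tile changes from run to run.
- rock (a joint): Tilt (rad) of the loose tile, wherever it is, about its middle line along board y; positive = its board +x edge is down. Starts near 0. About 2 N pressed 28 mm from the middle towards board +x or -x tips it to about 0.1 (that edge sinks 4 to 5 mm to the bed), and it stays as left. Once home it cannot rock. The other five tiles are rigid.
- seat (a joint): How far (m) the loose tile's middle is pressed down: 0 to 0.001 at the start, 0.005 = fully home on its bed. It rides on a stiff mortar dab: a push of about 9 N or more at its middle sinks it, a tipped tile levels as it sinks, and it stays where left. Light pressing near an edge only tips it. Negative = pulled up.
- tub: White plastic jar with a blue cap, standing, 60 mm diameter, 65 mm tall; origin at the centre of its foot. Bystander, loose, beside the board.
- nozzle: Grey plastic cartridge nozzle standing on its wide end: cone 38 mm wide at the foot, 95 mm tall; origin at the centre of its foot. Bystander, loose, beside the board.
- scraper: Red-handled scraper (flat spatula) 200 mm long, lying on the table beyond the board; origin on its underside near the middle, x along it. Bystander, loose.

How it is judged:
By the outcome, as a careful person would: the job done as asked, in the order asked, and still so for the second after the job is handed in, with the robot touching nothing.
It also fails if it takes over 51 s, if anything falls off the work surface, if the arm or the gripper's body presses on something with over 40 N, if the wrist force passes 120 N, or if a joint passes its speed limit or range.

## Working session

There is one attempt and no reset: what is moved stays moved. The work goes in short steps, Python scripts to look and compute and a shell command to move; the robot and the scene stay as the last step left them, time stands still between calls to the robot, and variables do not carry over. Pictures are saved under pics/ and viewed, at most 10 in all, crops included, and the job is handed in when it is done.

```bash
mkdir -p pics
python3 - <<'E'
from plant import get_obs,cams
import cv2,numpy as np,pickle
o=get_obs();print({k:np.round(v,3).tolist() for k,v in o.items()})
d={}
for n in("scene","top"):
    c=cams.capture(n);d[n]=c;cv2.imwrite(f"pics/{n}0.png",c["color"][:,:,::-1]);print(n,c["K"].tolist(),np.round(c["R"],4).tolist(),c["t"])
pickle.dump(d,open("d0.pkl","wb"))
E
```

```text
{'time': 0.0, 'joint_positions': [0.977, 0.343, 1.525, 0.0, 1.275, -0.146], 'dq': [0.0, -0.0, -0.0, -0.001, -0.0, -0.002], 'tau': [0.001, -43.124, -24.422, 0.072, 0.056, -0.0], 'tool_pos': [227.091, 472.931, 240.058], 'tcp_rot': [-3.14, -0.0, 2.694], 'contact_force': [0.033, -0.663, -0.754], 'moment': [-0.009, 0.04, 0.028], 'finger_force': 0.0, 'grip_width': 92.133}
scene [[539.3509732533968, 0.0, 275.87706942041814], [0.0, 539.3509732533968, 209.8164053056438], [0.0, 0.0, 1.0]] [[-0.2517, 0.9678, 0.0004], [0.763, 0.1987, -0.6152], [-0.5954, -0.1545, -0.7884]] [ 119.00391382 -467.15575217 1382.08514701]
top [[453.6924003822737, 0.0, 282.3840309703576], [0.0, 453.6924003822737, 212.8786438161459], [0.0, 0.0, 1.0]] [[-0.025, -0.9996, 0.0114], [-0.9939, 0.0236, -0.1076], [0.1073, -0.014, -0.9941]] [ 38.60026119 649.94753513 871.56955991]
```

View pics/top0.png

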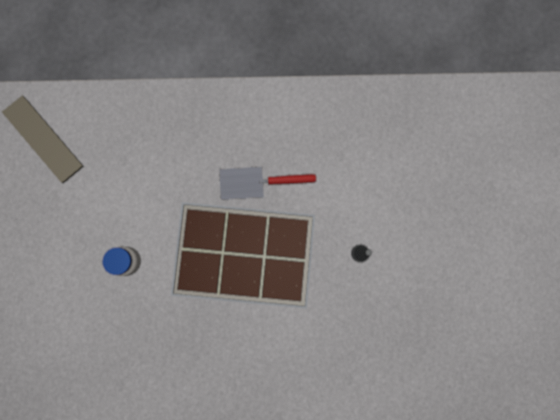

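View pics/scene0.png

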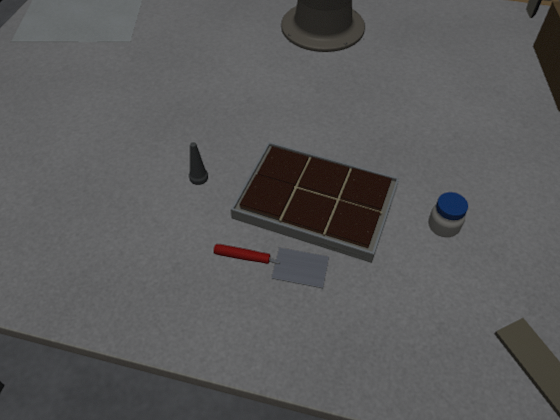

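The top view shows the board centred near (244,254), with six brown tiles at columns 200/243/287 and rows about 235/275. The jar is at (118,261), the nozzle at (361,253) and the scraper at (265,182). The scene view agrees. Next I'll segment the tiles.

```bash
cat > h.py <<'E'
import cv2,numpy as np
def ray(c,uv,z):
    d=c["R"].T@np.linalg.inv(c["K"])@np.array([uv[0],uv[1],1.]);o=-c["R"].T@c["t"]
    return o+d*(z-o[2])/d[2]
def tiles(c,roi):
    im=c["color"].astype(int);m=((im[...,0]-im[...,2]>12)&(im[...,0]<110)).astype(np.uint8)
    k=np.zeros_like(m);x0,y0,x1,y1=roi;k[y0:y1,x0:x1]=m[y0:y1,x0:x1];return k
E
python3 - <<'E'
from h import *;import pickle
d=pickle.load(open("d0.pkl","rb"))
rois={"top":(170,200,318,310),"scene":(230,140,400,255)}
for n in d:
    c=d[n];k=tiles(c,rois[n])
    k=cv2.erode(k,np.ones((2,2),np.uint8)) if n=="scene" else k
    N,L,s,ce=cv2.connectedComponentsWithStats(k,connectivity=4)
    P=[]
    for i in range(1,N):
        if s[i,4]>200: 
            p=ray(c,ce[i],33.5);P.append(p[:2]);print(n,s[i,4],ce[i].round(1),p.round(1))
    ys,xs=np.nonzero(k);W=np.array([ray(c,(x,y),33.5)[:2] for x,y in zip(xs,ys)],np.float32)
    print(n,"all",W.mean(0),cv2.minAreaRect(W))
E
```

```text
scene 8628 [318.7 195.8] [577.2 108.7  33.5]
scene all [578.74457 105.93672] ((619.7722778320312, 99.41275787353516), (244.4334259033203, 261.3307800292969), 84.22434997558594)
top 1517 [203.9 229.7] [621.  179.7  33.5]
top 1494 [245.  233.7] [611.   98.   33.5]
top 1499 [286.5 237.5] [601.5  15.7  33.5]
top 1588 [198.8 271.6] [538.4 190.1  33.5]
top 1539 [240.7 275.5] [528.7 107.9  33.5]
top 1529 [282.6 279.5] [518.9  25.7  33.5]
top all [569.40625  103.609764] ((570.1742553710938, 103.38307189941406), (243.85948181152344, 160.23765563964844), 83.27310943603516)
```

Tile pitch comes out at 82.9 mm (83 given), and the board yaw is about -0.12 rad. I'll align the tool with the board, shut the fingers and travel to above tile 1's robot-side edge.

```bash
python3 -m creep '[{"hand":0,"spin":-9.4},{"hand":0,"spin":-9.4},{"hand":0,"tx":-0.044,"ty":-0.034},{"hand":0,"tx":-0.044,"ty":-0.034},{"hand":0,"tx":-0.044,"ty":-0.034}]'; python3 -m creep '[{"hand":0,"tx":-0.044,"ty":-0.034},{"hand":0,"tx":-0.044,"ty":-0.034},{"hand":0,"tx":-0.044,"ty":-0.034},{"hand":0,"tx":-0.044,"ty":-0.034},{"hand":0}]'
cat >> h.py <<'E'
P={1:(538.4,190.1),2:(528.7,107.9),3:(518.9,25.7),4:(621,179.7),5:(611,98),6:(601.5,15.7)}
def to(n,off):
    from plant import get_obs
    o=get_obs();p=o["tool_pos"];y=o["tcp_rot"][2];a=-.12
    w=np.array(P[n])+off*np.array([np.cos(a),np.sin(a)])-p[:2]
    print(n,off,"tx,ty",np.round([w@[np.cos(y),np.sin(y)],w@[np.sin(y),-np.cos(y)]],1),"at",np.round(p,1),np.round(o["tcp_rot"],3),"F",np.round(o["contact_force"],2),o["grip_width"],"t",round(o["time"],2))
E
python3 -c "from h import *;to(1,-27)"
```

```text
1 -27 tx,ty [-377.5 -128.9] at [227.1 473.  240.1] [-3.14  -0.     2.694] F [0.44 0.13 0.34] 91.70186614764454 t 0.1invalid input at $[0]: expected keys hand, tx, ty, tz, spin
invalid input at $[0]: expected keys hand, tx, ty, tz, spin
```

All five keys are required in every row.

```bash
python3 -m creep '[{"hand":0,"tx":0,"ty":0,"tz":0,"spin":-9.4},{"hand":0,"tx":0,"ty":0,"tz":0,"spin":-9.4},{"hand":0,"tx":-0.044,"ty":-0.034,"tz":0,"spin":0},{"hand":0,"tx":-0.044,"ty":-0.034,"tz":0,"spin":0},{"hand":0,"tx":-0.044,"ty":-0.034,"tz":0,"spin":0}]'; python3 -m creep '[{"hand":0,"tx":-0.044,"ty":-0.034,"tz":0,"spin":0},{"hand":0,"tx":-0.044,"ty":-0.034,"tz":0,"spin":0},{"hand":0,"tx":-0.044,"ty":-0.034,"tz":0,"spin":0},{"hand":0,"tx":-0.044,"ty":-0.034,"tz":0,"spin":0},{"hand":0,"tx":0,"ty":0,"tz":0,"spin":0}]'
python3 -c "from h import *;to(1,-27)"
```

```text
time: 0.72
tool_pos: [346.9, 355.0, 240.4]
tcp_rot: [-3.141, -0.0, 3.023]
contact_force: [0.3, 0.5, 0.1]
grip_width: 46.5
finger_force: 0.0
time: 1.35
tool_pos: [506.7, 197.3, 239.9]
tcp_rot: [-3.141, -0.0, 3.017]
contact_force: [0.4, 0.1, 0.0]
grip_width: 0.7
finger_force: 0.0
1 -27 tx,ty [-5.3 -3.4] at [506.7 197.3 239.9] [-3.141 -0.     3.017] F [0.36 0.11 0.01] 0.6511001031412139 t 1.35
```

```bash
python3 -m creep '[{"hand":0,"tx":-0.0053,"ty":-0.0034,"tz":0.06,"spin":0},{"hand":0,"tx":0,"ty":0,"tz":0.06,"spin":0},{"hand":0,"tx":0,"ty":0,"tz":0.05,"spin":0},{"hand":0,"tx":0,"ty":0,"tz":0.014,"spin":0},{"hand":0,"tx":0,"ty":0,"tz":0,"spin":0}]'
for i in 1 2 3; do python3 -m creep '[{"hand":0,"tx":0,"ty":0,"tz":0.001,"spin":0},{"hand":0,"tx":0,"ty":0,"tz":0,"spin":0}]'; done
python3 -c "from h import *;to(1,-27)"
```

```text
time: 1.98
tool_pos: [509.3, 196.7, 56.9]
tcp_rot: [-3.142, -0.001, 3.023]
contact_force: [0.5, -0.2, 0.1]
grip_width: 0.7
finger_force: 0.0
time: 2.22
tool_pos: [510.5, 196.5, 57.5]
tcp_rot: [3.14, 0.003, 3.022]
contact_force: [-0.1, 0.0, 0.6]
grip_width: 0.6
finger_force: 0.0
time: 2.48
tool_pos: [509.7, 196.2, 55.1]
tcp_rot: [3.141, 0.001, 3.022]
contact_force: [-0.3, -0.3, 0.6]
grip_width: 0.6
finger_force: 0.0
time: 2.72
tool_pos: [509.5, 196.2, 53.6]
tcp_rot: [-3.142, -0.0, 3.022]
contact_force: [0.2, -0.1, 0.2]
grip_width: 0.4
finger_force: 0.0
1 -27 tx,ty [-2.5 -2.6] at [509.5 196.2  53.6] [-3.142 -0.     3.022] F [ 0.17 -0.09  0.16] 0.36420078115367094 t 2.73
```

```bash
python3 -m creep '[{"hand":0,"tx":-0.0025,"ty":-0.0026,"tz":0.001,"spin":0},{"hand":0,"tx":0,"ty":0,"tz":0,"spin":0}]'
for i in 1 2 3 ; do python3 -m creep '[{"hand":0,"tx":0,"ty":0,"tz":0.001,"spin":0},{"hand":0,"tx":0,"ty":0,"tz":0,"spin":0}]' | sed -n '1,2p;4p'; done
```

```text
time: 2.98
tool_pos: [511.9, 193.1, 52.6]
tcp_rot: [3.142, -0.0, 3.022]
contact_force: [-0.0, 0.1, 0.3]
grip_width: 0.5
finger_force: 0.0
time: 3.22
tool_pos: [511.6, 193.3, 51.6]
contact_force: [0.8, -0.2, 0.2]
time: 3.48
tool_pos: [511.6, 193.4, 50.7]
contact_force: [0.6, 0.2, -0.4]
time: 3.72
tool_pos: [511.8, 193.4, 49.9]
contact_force: [-0.6, 0.5, 1.7]
```

```bash
for i in 1 2 ; do python3 -m creep '[{"hand":0,"tx":0,"ty":0,"tz":0.0005,"spin":0},{"hand":0,"tx":0,"ty":0,"tz":0,"spin":0}]' | sed -n '1,2p;4p'; done
```

```text
time: 3.98
tool_pos: [511.8, 193.4, 49.9]
contact_force: [-1.7, -0.4, 5.6]
time: 4.22
tool_pos: [511.8, 193.4, 49.8]
contact_force: [-3.1, -0.6, 10.4]
```

Tile 1 is rigid (10 N, no movement). On to tile 2.

```bash
python3 -m creep '[{"hand":0,"tx":0,"ty":0,"tz":-0.006,"spin":0},{"hand":0,"tx":0,"ty":-0.042,"tz":0,"spin":0},{"hand":0,"tx":0,"ty":-0.041,"tz":0,"spin":0},{"hand":0,"tx":0,"ty":0,"tz":0,"spin":0}]' >/dev/null;python3 -c "from h import *;to(2,-27)"
for i in 1 2 ; do python3 -m creep '[{"hand":0,"tx":0,"ty":0,"tz":0.0015,"spin":0},{"hand":0,"tx":0,"ty":0,"tz":0,"spin":0}]' | sed -n '1,2p;4p'; done
for i in 1 2 ; do python3 -m creep '[{"hand":0,"tx":0,"ty":0,"tz":0.001,"spin":0},{"hand":0,"tx":0,"ty":0,"tz":0,"spin":0}]' | sed -n '1,2p;4p'; done
```

```text
2 -27 tx,ty [-0.   2.2] at [501.6 108.9  54.8] [-3.141e+00 -1.000e-03  3.019e+00] F [ 0.02 -0.11 -0.3 ] 0.41654597377705777 t 4.72
time: 4.97
tool_pos: [501.9, 111.8, 53.1]
contact_force: [-0.8, 0.4, 0.1]
time: 5.22
tool_pos: [501.7, 111.4, 51.5]
contact_force: [0.4, -0.9, 0.9]
time: 5.48
tool_pos: [501.7, 111.0, 50.6]
contact_force: [0.6, 0.0, 0.7]
time: 5.72
tool_pos: [501.8, 110.9, 49.7]
contact_force: [0.5, 0.7, 1.2]
```

```bash
for i in 1 2 ; do python3 -m creep '[{"hand":0,"tx":0,"ty":0,"tz":0.0008,"spin":0},{"hand":0,"tx":0,"ty":0,"tz":0,"spin":0}]' | sed -n '1,2p;4p'; done
```

```text
time: 5.98
tool_pos: [501.8, 110.9, 48.9]
contact_force: [-0.0, -0.0, 0.1]
time: 6.22
tool_pos: [501.8, 110.9, 48.2]
contact_force: [0.2, 0.0, 1.2]
```

```bash
for i in 1 2 ; do python3 -m creep '[{"hand":0,"tx":0,"ty":0,"tz":0.0007,"spin":0},{"hand":0,"tx":0,"ty":0,"tz":0,"spin":0}]' | sed -n '1,2p;4p'; done
```

```text
time: 6.48
tool_pos: [501.6, 110.9, 47.5]
contact_force: [-1.4, 0.3, 2.6]
time: 6.72
tool_pos: [501.4, 110.9, 46.6]
contact_force: [-2.7, 0.2, 3.1]
```

```bash
for i in 1 2 ; do python3 -m creep '[{"hand":0,"tx":0,"ty":0,"tz":0.0007,"spin":0},{"hand":0,"tx":0,"ty":0,"tz":0,"spin":0}]' | sed -n '1,2p;4p'; done
```

```text
time: 6.98
tool_pos: [501.3, 111.0, 45.9]
contact_force: [-4.5, 1.2, 4.8]
time: 7.22
tool_pos: [501.3, 111.0, 45.7]
contact_force: [-5.6, 1.3, 10.2]
```

Tile 2's edge gave about 2 mm at 3–4 N, then bottomed out. I'll confirm on its opposite edge, which should now stand high and tip back.

```bash
python3 -m creep '[{"hand":0,"tx":0,"ty":-0.003,"tz":-0.012,"spin":0},{"hand":0,"tx":-0.027,"ty":0,"tz":0,"spin":0},{"hand":0,"tx":-0.027,"ty":0,"tz":0,"spin":0},{"hand":0,"tx":0,"ty":0,"tz":0,"spin":0}]' >/dev/null;python3 -c "from h import *;to(2,27)"
python3 -m creep '[{"hand":0,"tx":0,"ty":0,"tz":0.004,"spin":0},{"hand":0,"tx":0,"ty":0,"tz":0,"spin":0}]' | sed -n '1,2p;4p'
for i in 1 2 3; do python3 -m creep '[{"hand":0,"tx":0,"ty":0,"tz":0.001,"spin":0},{"hand":0,"tx":0,"ty":0,"tz":0,"spin":0}]' | sed -n '1,2p;4p'; done
```

```text
2 27 tx,ty [2.2 3.5] at [557.2 100.9  57.8] [3.141e+00 3.000e-03 3.021e+00] F [-0.55  0.71  0.24] 0.32946651707020713 t 7.72
time: 7.98
tool_pos: [554.0, 101.6, 53.0]
contact_force: [1.0, -0.4, -1.1]
time: 8.22
tool_pos: [554.7, 101.6, 52.3]
contact_force: [0.1, -0.5, 1.7]
time: 8.48
tool_pos: [555.1, 101.5, 51.3]
contact_force: [-0.3, -0.1, 0.5]
time: 8.72
tool_pos: [555.3, 101.5, 50.4]
contact_force: [0.1, 0.3, 0.5]
```

```bash
for i in 1 2 3; do python3 -m creep '[{"hand":0,"tx":0,"ty":0,"tz":0.0007,"spin":0},{"hand":0,"tx":0,"ty":0,"tz":0,"spin":0}]' | sed -n '1,2p;4p'; done
```

```text
time: 8.98
tool_pos: [555.3, 101.4, 49.7]
contact_force: [1.8, -0.3, 0.9]
time: 9.22
tool_pos: [555.2, 101.5, 49.0]
contact_force: [-0.5, -0.4, 1.5]
time: 9.48
tool_pos: [555.3, 101.5, 48.3]
contact_force: [1.2, 0.4, 2.6]
```

```bash
for i in 1 2 3; do python3 -m creep '[{"hand":0,"tx":0,"ty":0,"tz":0.0007,"spin":0},{"hand":0,"tx":0,"ty":0,"tz":0,"spin":0}]' | sed -n '1,2p;4p'; done
```

```text
time: 9.72
tool_pos: [555.4, 101.4, 47.7]
contact_force: [1.7, -0.5, 2.7]
time: 9.98
tool_pos: [555.4, 101.5, 47.0]
contact_force: [2.1, 0.6, 4.2]
time: 10.22
tool_pos: [555.5, 101.5, 46.3]
contact_force: [4.1, -0.9, 3.3]
```

Confirmed: the +x edge tipped from 49.5 to 46.3 mm at about 3 N, so tile 2 is the loose one. Now I'll press it at its middle.

```bash
python3 -m creep '[{"hand":0,"tx":0,"ty":0.005,"tz":-0.009,"spin":0},{"hand":0,"tx":0.0275,"ty":0,"tz":0,"spin":0},{"hand":0,"tx":0,"ty":0,"tz":0,"spin":0},{"hand":0,"tx":0,"ty":0,"tz":0,"spin":0}]' >/dev/null;python3 -c "from h import *;to(2,0)"
```

```text
2 0 tx,ty [-0.5 -2. ] at [528.5 109.9  55.2] [ 3.142 -0.     3.022] F [ 0.44 -1.26 -0.09] 0.5752098554130977 t 10.72
```

```bash
python3 -m creep '[{"hand":0,"tx":0,"ty":-0.002,"tz":0.003,"spin":0},{"hand":0,"tx":0,"ty":0,"tz":0.002,"spin":0},{"hand":0,"tx":0,"ty":0,"tz":0.001,"spin":0},{"hand":0,"tx":0,"ty":0,"tz":0,"spin":0}]' | sed -n '1,2p;4p'
for i in 1 2 3; do python3 -m creep '[{"hand":0,"tx":0,"ty":0,"tz":0.001,"spin":0},{"hand":0,"tx":0,"ty":0,"tz":0,"spin":0}]' | sed -n '1,2p;4p'; done;python3 -c "from h import *;to(2,0)"
```

```text
time: 11.22
tool_pos: [528.3, 107.6, 49.3]
contact_force: [0.2, -1.2, 2.1]
time: 11.48
tool_pos: [528.0, 107.6, 48.5]
contact_force: [-1.8, -2.1, 6.5]
time: 11.72
tool_pos: [527.8, 107.6, 47.6]
contact_force: [-3.8, -1.2, 7.9]
time: 11.98
tool_pos: [527.8, 107.6, 46.6]
contact_force: [-3.2, -1.2, 7.6]
2 0 tx,ty [-0.9  0.4] at [527.8 107.6  46.6] [-3.141e+00 -1.000e-03  3.022e+00] F [-3.22 -1.23  7.6 ] 0.3170813658167526 t 11.97
```

```bash
for i in 1 2 3; do python3 -m creep '[{"hand":0,"tx":0,"ty":0,"tz":0.001,"spin":0},{"hand":0,"tx":0,"ty":0,"tz":0,"spin":0}]' | sed -n '1,2p;4p'; done
```

```text
time: 12.22
tool_pos: [527.7, 107.7, 45.6]
contact_force: [-3.1, -1.0, 8.7]
time: 12.48
tool_pos: [527.4, 107.7, 44.6]
contact_force: [-3.5, -1.1, 7.3]
time: 12.72
tool_pos: [527.3, 107.7, 43.7]
contact_force: [-5.1, -1.3, 9.9]
```

```bash
for i in 1 2 ; do python3 -m creep '[{"hand":0,"tx":0,"ty":0,"tz":0.001,"spin":0},{"hand":0,"tx":0,"ty":0,"tz":0,"spin":0}]' | sed -n '1,2p;4p'; done
```

```text
time: 12.98
tool_pos: [527.3, 107.7, 43.4]
contact_force: [-8.4, -1.9, 16.1]
time: 13.22
tool_pos: [527.3, 107.7, 43.2]
contact_force: [-9.6, -2.1, 23.8]
```

```bash
python3 -m creep '[{"hand":0,"tx":0,"ty":0,"tz":0.001,"spin":0},{"hand":0,"tx":0,"ty":0,"tz":0,"spin":0},{"hand":0,"tx":0,"ty":0,"tz":0,"spin":0}]' | sed -n '1,2p;4p'
python3 -m creep '[{"hand":0,"tx":0,"ty":0,"tz":-0.004,"spin":0},{"hand":0,"tx":0,"ty":0,"tz":-0.01,"spin":0},{"hand":0,"tx":0,"ty":0,"tz":0,"spin":0},{"hand":0,"tx":0,"ty":0,"tz":0,"spin":0}]';python3 -c "from h import *;to(2,-27)"
```

```text
time: 13.6
tool_pos: [527.4, 107.7, 43.0]
contact_force: [-12.2, -2.4, 31.4]
time: 14.1
tool_pos: [528.1, 107.8, 53.9]
tcp_rot: [3.142, -0.0, 3.022]
contact_force: [-0.2, -0.2, -0.4]
grip_width: 0.3
finger_force: 0.0
2 -27 tx,ty [26.4  0.2] at [528.1 107.8  53.9] [ 3.142 -0.     3.022] F [-0.15 -0.22 -0.37] 0.34225914930244816 t 14.1
```

The tile bottomed out about 5 mm lower and held 31 N. I'll check that it's level with a light touch at the robot-side edge.

```bash
python3 -m creep '[{"hand":0,"tx":0.0265,"ty":0,"tz":0,"spin":0},{"hand":0,"tx":0,"ty":0,"tz":0.006,"spin":0},{"hand":0,"tx":0,"ty":0,"tz":0.0025,"spin":0},{"hand":0,"tx":0,"ty":0,"tz":0,"spin":0},{"hand":0,"tx":0,"ty":0,"tz":0,"spin":0}]' | sed -n '1,2p;4p'
for i in 1 2 3; do python3 -m creep '[{"hand":0,"tx":0,"ty":0,"tz":0.0006,"spin":0},{"hand":0,"tx":0,"ty":0,"tz":0,"spin":0}]' | sed -n '1,2p;4p'; done
```

```text
time: 14.72
tool_pos: [502.4, 110.8, 45.6]
contact_force: [-0.1, -1.3, 0.3]
time: 14.98
tool_pos: [501.9, 110.9, 45.0]
contact_force: [0.2, -0.5, 0.7]
time: 15.22
tool_pos: [501.8, 110.9, 44.4]
contact_force: [0.0, -0.4, 0.7]
time: 15.48
tool_pos: [501.8, 110.9, 43.8]
contact_force: [-0.4, 0.4, -0.9]
```

```bash
for i in 1 2; do python3 -m creep '[{"hand":0,"tx":0,"ty":0,"tz":0.0006,"spin":0},{"hand":0,"tx":0,"ty":0,"tz":0,"spin":0}]' | sed -n '1,2p;4p'; done
```

```text
time: 15.72
tool_pos: [501.8, 110.9, 43.5]
contact_force: [-2.0, -0.1, 3.6]
time: 15.98
tool_pos: [501.9, 110.9, 43.4]
contact_force: [-2.7, -0.4, 9.4]
```

The edge is stiff at 43.4–43.5 mm, the same height as the middle, so the tile is home and level. I'll retreat and take a look.

```bash
python3 -m creep '[{"hand":0,"tx":0,"ty":0,"tz":-0.02,"spin":0},{"hand":0,"tx":0,"ty":0,"tz":-0.06,"spin":0},{"hand":0,"tx":0.05,"ty":0,"tz":-0.035,"spin":0},{"hand":0,"tx":0.05,"ty":0,"tz":-0.03,"spin":0},{"hand":0,"tx":0,"ty":0,"tz":0,"spin":0}]'
python3 -c "
from plant import cams;import cv2
cv2.imwrite('pics/scene1.png',cams.capture('scene')['color'][:,:,::-1])"
```

```text
time: 16.6
tool_pos: [400.8, 123.3, 189.6]
tcp_rot: [3.141, 0.003, 3.023]
contact_force: [-0.0, -0.7, 0.5]
grip_width: 0.3
finger_force: 0.0
```

View pics/scene1.png

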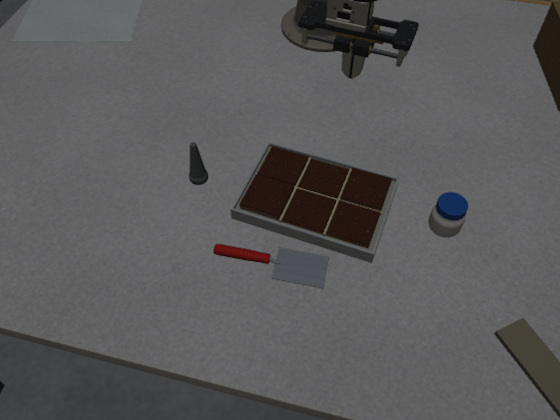

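The hand is clear at (350,50). The jar (448,213), nozzle (197,165) and scraper (270,260) haven't moved, and the tiles (318,196) lie flat.

```bash
python3 -c "from plant import close_job;print(close_job())"
```

```text
the job is handed in; nothing more can be done
None
```

Tile 2 (robot-side row, middle) was the loose one: I pressed it fully home and level, took the hand clear and handed the job in at about 17 s, with the jar, nozzle and scraper untouched.

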